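Hang the check weight on the swinging load-cell hook

ROBOT

A 7-joint arm with a two-finger parallel gripper is mounted at the origin on the work surface. World frame = base frame: x ahead of the robot, y to its left, z up, the work surface at z = 0. Lengths are in m, angles in rad, forces in N, time in s.
With the tool pointing down it reaches from about 0.425 to 0.8 m from the base axis. Payload 8.3 kg.
Tool frame: the origin (TCP) lies at the very end of the fingers, on their centre line; the grasp point (between the pads) lies 19 mm behind it; z points along the fingers, y is the line along which they close (so a half turn about z gives the same grasp; the last joint's range is limited). The gripper opens to 85 mm and grips with 20 to 120 N. Pads are 22 mm wide; open, the fingers measure 114 mm over their backs; the gripper's body (76 mm by 85 mm) begins 54 mm behind the grasp point. The pads swing forward as they close: fully open they stand 13 mm farther back than shut.
Start: joints at [1.167, 0.383, 0.016, 1.37, -0.006, 1.388, -0.046], TCP at [0.209, -0.589, 0.198] pointing down, gripper open.
Joint ranges: [-2.95, 2.95], [-0.25, 2.06], [-1.52, 1.56], [0.18, 2.33], [-1.44, 4.58], [0.02, 2.06], [-3.01, 3.01]. Speed limits (rad/s): [2.39, 2.39, 3.01, 3.01, 3.14, 3.14, 3.14].

INTERFACE

Orientations are given as a unit quaternion [w, x, y, z].
In Python, from bench import reach, servo_line, move_joints, let_go, gripper_close, wait, inverse_kinematics, read_camera, camera_model, PlanningError, sign_off, get_clock, get_joint_positions, get_qvel, get_tau, get_tool_pos, get_orientation, get_force, get_moment, get_gripper_width, get_finger_force gives the robot as it stands. The module is installed in compiled form; this text tells all that it offers. Calls block until the motion is done:
- reach(position, orientation): joint-space move of the TCP to a pose.
- servo_line(position, feed=0.15, rot=None): straight line of the TCP; rot=None keeps the orientation; feed is the mean speed in m/s.
- move_joints(angles): joint-space move.
- let_go() and gripper_close(f_grip=None): open the fingers fully, or close them until they stop; f_grip is the grip in N (None keeps the last).
- wait(seconds).
- inverse_kinematics(position, orientation): joint angles nearest the present ones, or None.
- read_camera(name): name is "scene" or "side" or "wrist"; returns (picture, depth): 400x640x3 uint8, red, green, blue; 400x640 float32, m along the optical axis (not along the pixel's ray), 0 where there is no reading.
- camera_model(name): a dict with "mtx" (3x3 intrinsics, pixels), "pose" (4x4, takes a point from camera to world coordinates); the wrist camera has in their place "mount" (4x4, takes a point from camera to tool coordinates, whose origin is the TCP and whose axes are the flange's). Camera axes: x right, y down, z forward; pixel columns grow to the right and rows downward; lengths in m; the calibration is good to about 2 mm. A picture is of the moment at which its call begins: read the wrist's pose just before it. camera_model takes no time and is no camera call.
A pose or a line that the arm cannot do raises PlanningError and nothing moves.
- sign_off(): hands the job in; it is judged then, once.
Readings, each from a call of its own:
- get_clock(): time.
- get_joint_positions(): joint angles.
- get_qvel(): joint speeds.
- get_tau(): joint torques, N m.
- get_tool_pos(): TCP position.
- get_orientation(): TCP orientation.
- get_force(): force on the tool from outside, world axes, zero at the start.
- get_moment(): the same for the moment, N m.
- get_gripper_width(): finger opening in m.
- get_finger_force(): force on a finger pad.
Only numpy, scipy, OpenCV 4.12 (cv2) and the standard library are available. Lean on these libraries where they do the work, as an engineer would, in place of code of your own. Each camera call takes 0.05 s, during which the arm holds its last target. There are 200 camera calls.

TASK

First lift the check weight out of its fitted case by its wire bail, stand it upright on the open bench and let go. Then gently steady the swinging hook of the load-cell stand until it hangs still by itself; after that take the weight again, this time by its metal block, and hang it by the middle of its bail in the hook, let go, and leave it hanging level and almost still. Do not knock the weight over, and leave the eyepiece, the jar and the slide box where they are.

Things in the scene. Friction and masses are not known exactly. Their poses are not given: they have to be found in the camera images.
- stand: Fixed load-cell stand; origin on the bench (z = 0) plumb under the hook's pivot. The hook swings along its y; z up; its -x side, towards the robot, and its -y side are open. Base plate 10 mm thick, x -50 to +100, y -50 to +130 mm. Post 30 x 30 mm at x = 70, y = 100, 360 mm high (46 mm wide at its foot). Overhead arm, 30 mm wide, z 329 to 361 mm, straight from the post's top to above the pivot.
- hook_pivot (a point): Pivot of the hook, fixed in the stand, 315 mm above the bench; axes like the stand's. It sits in a small clevis, 24 mm (x) by 16 mm (y), z 303 to 334 mm.
- hook (a joint): Swing of the hook about the stand's x axis through the pivot, rad: 0 = plumb, positive = swung towards the stand's +y, stops at +-0.7. Almost frictionless: it starts swinging with 0.28 to 0.45 rad amplitude, period about 0.7 s, and does not come to rest by itself in the time. It moves in no other way. The hook is 0.12 kg and can be touched from the side (y) anywhere.
- hook_seat (a point): Where the bail bar's centre lies when hung: 149 mm below the pivot along the hook, with which it turns. The hook is 8 mm round steel bent to a J in the stand's x-z plane, lowest point 12 mm below this. Upturned tip: 23 mm to -x (robot's side), top 23 mm above this; shank 16 mm to +x; 31 mm clear between. The bar passes over the tip from -x (centre over 27 mm above this), then comes down.
- case: Fixed black case block, 190 (x) x 130 (y) x 40 mm high, origin at the centre of its underside. A pocket in its middle, 126 (x) x 30 (y) mm, floor 6 mm above the bench, holds the weight's block almost flush, so that only the bail stands out. Three small flat steel discs (look only) lie along one edge.
- weight_block (a point): Centre of the check weight's aluminium block, 120 (x) x 24 (y) x 32 mm (z), 16 mm above its underside; z is up through the bail. Whole weight 0.24 to 0.32 kg, the same turned half round. It starts standing in the case's pocket, its axes along the case's, underside 6 mm above the bench.
- weight_bail (a point): Centre of the straight top bar of the weight's rigid steel bail, 86 mm above the underside, over the block's centre; axes like the weight's. 8 mm round wire; the bar runs along the weight's y, legs at y = +-26 mm (44 mm clear between) that slope in below 56 mm to y = +-8 mm at the block's top; 50 mm clear height under the bar.
- weight: The check weight, origin at the centre of the block's underside, axes as for weight_block.
- eyepiece_mid (a point): Middle (29 mm up) of a black eyepiece standing on the bench, 48 mm across, 58 mm high. Bystander.
- jar_mid (a point): Middle (35 mm up) of an amber jar, 52 mm across, 70 mm high. Bystander.
- slidebox_mid (a point): Middle (16 mm up) of a grey slide box, 85 x 60 x 32 mm. Bystander.
Not all that is in view belongs to the job. Of the things that look like the weight, the smallest one is meant.

How it is judged:
On the way, in this order (a step that is already met when the one before it is completed fails the run):
1. the weight stands upright on the bench, out of its case, let go (height (world z) of weight below 0.005 m and distance of weight from where it was at the start of the episode above 0.08 m and angle between weight's own z axis and vertical below 0.1 rad and contact force between the fingers and weight below 0.1 N), for 0.2 s.
2. the hook hangs still by itself, plumb within 0.06 rad, touched by nothing (value of joint hook between -0.06 and 0.06 rad and velocity of joint hook between -0.3 and 0.3 rad/s and contact force between each of the arm, the fingers and hook below 0.05 N), for 0.6 s.
3. the weight is carried by its block (grasp point below the bail), 30 mm or more off the bench (height (world z) of weight above 0.03 m and z of the grasp point in the frame of weight below 0.042 m and contact force between the fingers and weight above 1 N), for 0.1 s.
At the end, for the whole second after the job is handed in: The weight hangs from the hook by the middle of its bail (hook within 16 mm of the bar's middle, bar down in the hook's seat within about 10 mm), level within 0.26 rad, slower than 0.12 m/s, let go; each bystander is within 30 mm of where it was (x of hook_seat in the frame of weight between -0.012 and 0.012 m and y of hook_seat in the frame of weight between -0.016 and 0.016 m and z of hook_seat in the frame of weight between 0.076 and 0.096 m and contact force between hook and weight above 1 N and angle between weight's own z axis and vertical below 0.26 rad and linear speed of weight below 0.12 m/s and contact force between the fingers and weight below 0.1 N and distance of each of eyepiece_mid, jar_mid, slidebox_mid from where it was at the start of the episode below 0.03 m); the robot touches nothing.
It fails at once if the weight is knocked over (angle between weight's own z axis and vertical above 0.8 rad).
It fails at once if the hook is struck or pressed harder than 25 N by the fingers (contact force between the fingers and hook above 25 N).
It fails at once if the eyepiece is moved more than 30 mm (distance of eyepiece_mid from where it was at the start of the episode above 0.03 m).
It fails at once if the jar is moved more than 30 mm (distance of jar_mid from where it was at the start of the episode above 0.03 m).
It fails at once if the slide box is moved more than 30 mm (distance of slidebox_mid from where it was at the start of the episode above 0.03 m).
It also fails if it takes over 72 s, if anything falls off the work surface, if the arm or the gripper's body presses on something with over 40 N, if the wrist force passes 120 N, or if a joint passes its speed limit or range.

## Working session

There is one attempt and no reset: what is moved stays moved. The work goes in short steps, each a Python script; the robot and the scene stay as the last script left them, time stands still between calls to the robot, and variables do not carry over. Pictures are saved under pics/ and viewed, at most 10 in all, crops included, and the job is handed in when it is done.

```bash
mkdir -p pics; cat > h.py <<'E'
from bench import *
import numpy as np, cv2
from scipy.spatial.transform import Rotation as R
def qd(yaw):  # tool down, tool y axis ... Rz(yaw)*Rx(pi)
    q=(R.from_euler('z',yaw)*R.from_euler('x',np.pi)).as_quat(); return [q[3],q[0],q[1],q[2]]
def Rm():
    q=get_orientation(); return R.from_quat([q[1],q[2],q[3],q[0]]).as_matrix()
def snap(name,f):
    p,o=np.array(get_tool_pos()),Rm()
    m=camera_model(name); im,d=read_camera(name)
    if 'pose' in m: T=np.array(m['pose'])
    else:
        T=np.eye(4);T[:3,:3]=o;T[:3,3]=p;T=T@np.array(m['mount'])
    cv2.imwrite('pics/'+f+'.png',im[:,:,::-1]); np.savez('pics/'+f,d=d,K=m['mtx'],T=T,im=im)
    return im,d
def pt(f,u,v,r=1,z=None):
    a=np.load('pics/'+f+'.npz');K,T,d=a['K'],a['T'],a['d']
    ray=np.array([(u-K[0,2])/K[0,0],(v-K[1,2])/K[1,1],1])
    if z is None:
        w=d[v-r:v+r+1,u-r:u+r+1];s=np.median(w[w>0])
    else: s=(z-T[2,3])/(T[:3,:3]@ray)[2]
    return T[:3,:3]@(ray*s)+T[:3,3]
def cloud(f):
    a=np.load('pics/'+f+'.npz');K,T,d=a['K'],a['T'],a['d']
    v,u=np.mgrid[:400,:640];P=np.stack([(u-K[0,2])/K[0,0]*d,(v-K[1,2])/K[1,1]*d,d],-1)@T[:3,:3].T+T[:3,3]
    P[d<=0]=np.nan
    return P
E
python3 - <<'E'
from h import *
print(get_clock(),get_orientation(),get_tool_pos())
for n in('scene','side','wrist'): snap(n,n+'0'); a=np.load('pics/'+n+'0.npz');print(n,a['T'].round(3).tolist(),a['K'].round(0).tolist())
print(camera_model('wrist')['mount'])
a=cv2.imread('pics/scene0.png');b=cv2.imread('pics/side0.png')
E
```

```text
0.0 [-9.73562147e-04  9.85514569e-01  1.69587887e-01 -1.88384894e-04] [ 0.20872475 -0.58849981  0.1970632 ]
scene [[-0.569, 0.695, -0.439, 1.14], [0.822, 0.473, -0.316, 0.382], [-0.012, -0.541, -0.841, 1.226], [0.0, 0.0, 0.0, 1.0]] [[442.0, 0.0, 315.0], [0.0, 442.0, 202.0], [0.0, 0.0, 1.0]]
side [[-0.83, -0.392, 0.397, 0.101], [-0.558, 0.58, -0.593, 0.709], [0.002, -0.714, -0.7, 1.041], [0.0, 0.0, 0.0, 1.0]] [[414.0, 0.0, 314.0], [0.0, 414.0, 201.0], [0.0, 0.0, 1.0]]
wrist [[0.335, -0.897, -0.289, 0.284], [-0.942, -0.32, -0.1, -0.562], [-0.003, 0.306, -0.952, 0.372], [0.0, 0.0, 0.0, 1.0]] [[277.0, 0.0, 318.0], [0.0, 277.0, 201.0], [0.0, 0.0, 1.0]]
[[ 6.29449871e-04 -9.52142746e-01 -3.05653063e-01  7.97153488e-02]
 [ 9.99999053e-01  9.73331956e-04 -9.72676944e-04  1.88543584e-04]
 [ 1.22362919e-03 -3.05652161e-01  9.52142457e-01 -1.75031826e-01]
 [ 0.00000000e+00  0.00000000e+00  0.00000000e+00  1.00000000e+00]]
```

View pics/scene0.png

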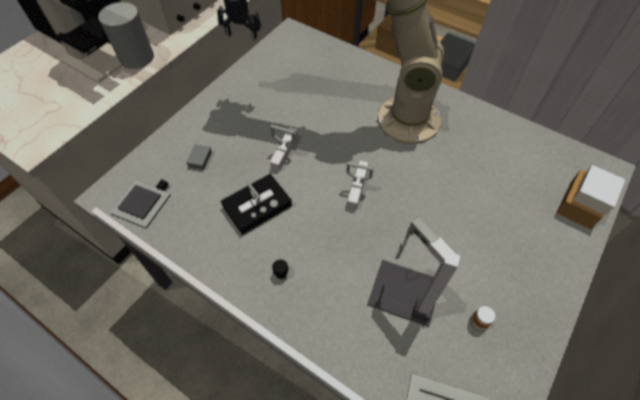

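View pics/side0.png

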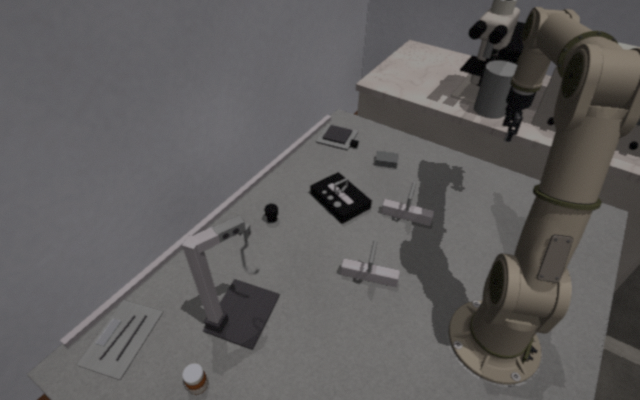

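The scene picture shows the case at (257,203), the stand base at (405,290) with its arm end at (418,226), two larger decoy weights at (283,147) and (357,183), the eyepiece at (280,269), the jar at (484,318) and the slide box at (199,156). The side picture shows the same things. I'll fit the poses from depth.

```bash
python3 - <<'E'
from h import *
for n,px in(('scene0',dict(case=(257,203),stand=(405,290),eye=(280,267),jar=(484,312),slide=(199,153),d1=(283,147),d2=(357,190),armend=(418,226),posttop=(449,250))),('side0',dict(case=(335,200),stand=(245,310),eye=(271,209),jar=(194,370),slide=(386,157),armend=(240,225),posttop=(193,240)))):
    for k,(u,v) in px.items(): print(n,k,pt(n,u,v,2).round(3))
P=np.concatenate([cloud('scene0').reshape(-1,3),cloud('side0').reshape(-1,3)])
I=np.concatenate([np.load('pics/%s0.npz'%s)['im'].reshape(-1,3) for s in('scene','side')]).mean(1)
np.savez('c.npz',P=P,I=I)
def rect(c,r,z0,z1,imax=999):
    m=(np.hypot(P[:,0]-c[0],P[:,1]-c[1])<r)&(P[:,2]>z0)&(P[:,2]<z1)&(I<imax)
    q=P[m]; print(m.sum(),cv2.minAreaRect((q[:,:2]*1000).astype(np.float32)), q.mean(0).round(3))
c=pt('scene0',257,203,2); rect(c,.16,.03,.046); rect(c,.13,.06,.12)
s=pt('scene0',449,250,2); rect(s,.2,.345,.375)
s=pt('scene0',405,290,2); rect(s,.2,.004,.018,75)
E
python3 - <<'E'
import cv2
a=cv2.imread('pics/scene0.png');b=cv2.imread('pics/side0.png')
f=lambda i,x,y:cv2.resize(i[y:y+150,x:x+100],None,fx=4,fy=4,interpolation=cv2.INTER_CUBIC)
import numpy as np
cv2.imwrite('pics/cr0.png',np.hstack([f(a,365,205),f(b,180,205)]))
E
```

```text
scene0 case [ 0.63  -0.213  0.043]
scene0 stand [0.608 0.312 0.009]
scene0 eye [ 0.77  -0.014  0.059]
scene0 jar [0.57  0.519 0.069]
scene0 slide [ 0.578 -0.514  0.033]
scene0 d1 [ 0.401 -0.282  0.045]
scene0 d2 [0.409 0.024 0.044]
scene0 armend [0.611 0.284 0.36 ]
scene0 posttop [0.627 0.367 0.36 ]
side0 case [ 0.613 -0.186  0.039]
side0 stand [0.604 0.305 0.009]
side0 eye [ 0.758 -0.014  0.057]
side0 jar [0.57  0.518 0.068]
side0 slide [ 0.579 -0.509  0.032]
side0 armend [0.585 0.284 0.356]
side0 posttop [0.637 0.376 0.36 ]
3380 ((617.5734252929688, -227.63479614257812), (137.71603393554688, 197.27085876464844), 70.18009948730469) [ 0.619 -0.223  0.039]
140 ((617.454833984375, -227.01712036132812), (63.481407165527344, 14.913253784179688), 69.55247497558594) [ 0.619 -0.225  0.085]
1793 ((621.317626953125, 332.71673583984375), (142.67198181152344, 43.34129333496094), 70.84697723388672) [0.62  0.336 0.358]
4959 ((628.0022583007812, 372.62860107421875), (221.41368103027344, 285.939697265625), 13.732015609741211) [0.608 0.306 0.01 ]
```

View pics/cr0.png

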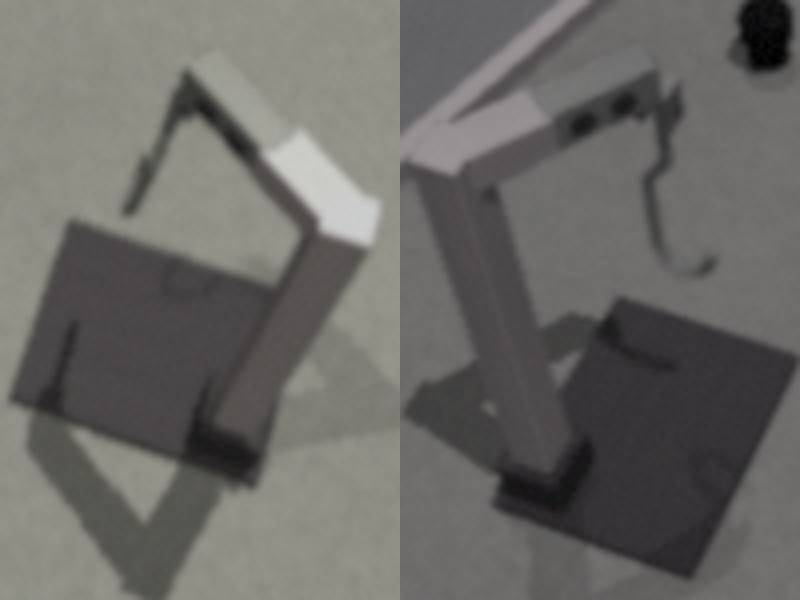

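The crop shows the base plate corners. In the scene half they are at (72,220), (12,400) and (258,480). In the side half they are at (220,300), (397,357), (290,575) and (95,500). The hook's J opens towards the robot. Next I'll fit the stand from these corners.

```bash
python3 - <<'E'
from h import *
M={'a':(.1,.13),'b':(-.05,.13),'c':(.1,-.05),'d':(-.05,-.05)}
side={'a':(95,500),'b':(290,575),'c':(220,300),'d':(397,357)}
W={}
for k,(x,y) in side.items(): print(k,pt('side0',180+x/4,205+y/4,z=.01).round(4)); W[k+'s']=pt('side0',180+x/4,205+y/4,z=.01)
for x,y in((72,220),(12,400),(258,480)):
    p=pt('scene0',365+x/4,205+y/4,z=.01); k=min('abcd',key=lambda k:np.hypot(*(p-W[k+'s'])[:2])); W[k+'c']=p; print(k,p.round(4))
A=np.array([M[k[0]] for k in W]);B=np.array([W[k][:2] for k in W])
ca,cb=A.mean(0),B.mean(0);U,S,V=np.linalg.svd((A-ca).T@(B-cb)); Rr=V.T@np.diag([1,np.linalg.det(V.T@U.T)])@U.T
print('yaw',np.degrees(np.arctan2(Rr[1,0],Rr[0,0])),'origin',cb-Rr@ca,'res',((A-ca)@Rr.T+cb-B).round(4).tolist())
o=cb-Rr@ca
print('post',o+Rr@[.07,.1])
yw=np.arctan2(Rr[1,0],Rr[0,0])
# IK checks
for nm,p,y in(('bail',(.617,-.227,.07),np.radians(-20)),('bail',(.617,-.227,.2),np.radians(-20))):
  for dy in(0,np.pi): print(nm,inverse_kinematics(list(p),qd(y+dy)))
E
```

```text
a [0.6561 0.4143 0.01  ]
b [0.5126 0.3816 0.01  ]
c [0.6946 0.2454 0.01  ]
d [0.5553 0.2109 0.01  ]
d [0.5614 0.2122 0.01  ]
c [0.7072 0.2473 0.01  ]
a [0.6602 0.4169 0.01  ]
yaw 14.04063469830276 origin [0.59300426 0.26908033] res [[0.0024, 0.0052], [0.0003, 0.0015], [0.0075, -0.0005], [0.0013, -0.0024], [-0.0048, -0.0038], [-0.005, -0.0025], [-0.0018, 0.0026]]
post [0.63665194 0.38307542]
bail [ 0.42241903  0.54302342 -0.1705793   1.43232728  0.09523703  1.17430803
 -1.68073609]
bail [ 0.67157908  0.59806066 -0.54419239  1.41861495  0.31655094  1.21230947
  1.31514889]
bail [ 0.43226199  0.46457144 -0.19256603  1.25647374  0.08672906  1.42850815
 -1.67251196]
bail [ 0.66189879  0.51263457 -0.55444791  1.24326513  0.26295081  1.456068
  1.35796797]
```

```bash
cat >> h.py <<'E'
def qt(yaw,tilt): # tool z = cos(tilt) along heading yaw, -sin(tilt) down... tilt from vertical
    q=(R.from_euler('z',yaw)*R.from_euler('y',-tilt)*R.from_euler('x',np.pi)).as_quat(); return [q[3],q[0],q[1],q[2]]
E
python3 - <<'E'
from h import *
rd=np.radians
for y in(70,-110,104,-76): print(y,inverse_kinematics([.617,-.227,.073],qd(rd(y))),inverse_kinematics([.65,.07,.08],qd(rd(y))))
for t in(30,40,45,50):
    q=qt(rd(14),rd(t)); M=R.from_quat([q[1],q[2],q[3],q[0]]).as_matrix();print(t,M[:,2].round(2),M[:,1].round(2))
    for p in([.61,.06,.012],[.61,.06,.2],[.55,.26,.08],[.42,.23,.14]): print(p,inverse_kinematics(p,q))
y=70 if inverse_kinematics([.617,-.227,.073],qd(rd(70))) is not None else -110
reach([.617,-.227,.20],qd(rd(y))); print(get_clock(),get_tool_pos())
snap('wrist','w1')
E
```

```text
70 [ 0.5724084   0.56619501 -0.39185407  1.42092319  0.22178259  1.19802758
 -0.19414819] [ 0.28795995  0.61086615 -0.66332703  1.41592607  0.38202629  1.24487243
 -0.75844423]
-110 [-0.44156879  0.96355624  1.34955895  1.47298227 -0.93973745  1.44685734
 -2.5693207 ] [ 0.58120013  0.90501286 -1.29229949  1.40201141  0.86438265  1.46121051
  2.10899545]
104 [ 0.63854509  0.58435643 -0.49283922  1.41732102  0.28269346  1.21024351
  0.35964175] [ 0.30246291  0.61768852 -0.68736157  1.41518069  0.39770407  1.24941083
 -0.17488812]
-76 [ 0.31925117  0.53314899 -0.02180779  1.43506568  0.01201929  1.17350785
 -2.60142796] [-0.90762653  0.94616346  1.35008515  1.47725384 -0.92309962  1.44830451
 -2.44030545]
30 [ 0.49  0.12 -0.87] [ 0.24 -0.97  0.  ]
[0.61, 0.06, 0.012] [ 0.16670624  0.25841911 -0.29817537  2.15289817  0.01920503  0.22194622
 -1.44621023]
[0.61, 0.06, 0.2] [ 0.76893489  0.00904    -0.86437081  1.93612157 -0.10820228  0.68392488
 -1.35416499]
[0.55, 0.26, 0.08] [-0.83436732  0.11288444  0.23760936  2.12742366  0.364122    0.43551126
 -2.22590071]
[0.42, 0.23, 0.14] None
40 
[... 168 characters left out ...]
.86376087 -0.11590271 -0.87328345  2.10726846 -0.50855569  0.46634884
 -0.98238429]
[0.55, 0.26, 0.08] [-1.57660736  0.09061101  0.96098243  2.30664373  0.94864003  0.21944179
 -2.84572914]
[0.42, 0.23, 0.14] None
45 [ 0.69  0.17 -0.71] [ 0.24 -0.97  0.  ]
[0.61, 0.06, 0.012] None
[0.61, 0.06, 0.2] [ 0.83813997 -0.15292305 -0.82502806  2.19022533 -0.79481907  0.37588684
 -0.70441872]
[0.55, 0.26, 0.08] None
[0.42, 0.23, 0.14] None
50 [ 0.74  0.19 -0.64] [ 0.24 -0.97  0.  ]
[0.61, 0.06, 0.012] None
[0.61, 0.06, 0.2] [ 0.74600621 -0.16479685 -0.72896625  2.27128097 -1.17426793  0.29932223
 -0.32393853]
[0.55, 0.26, 0.08] None
[0.42, 0.23, 0.14] None
2.1167 [ 0.61619948 -0.22922958  0.1999515 ]
```

View pics/w1.png

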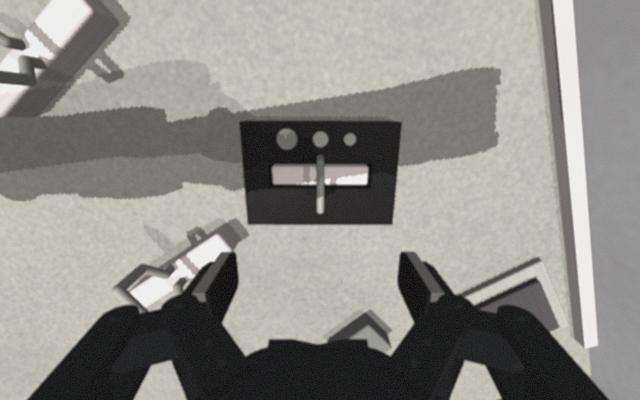

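The wrist picture shows the bail bar vertical at column 320, rows about 155 to 213, centred in the bright block (272–369, 163–187). The fingers close along the image's horizontal, so the yaw is right.

```bash
python3 - <<'E'
from h import *
rd=np.radians
a,b=pt('w1',320,157,z=.094),pt('w1',320,212,z=.094);print(a.round(4),b.round(4),np.degrees(np.arctan2(*(b-a)[1::-1])))
P=cloud('w1').reshape(-1,3);m=(P[:,2]>.08)&(P[:,2]<.11)&(np.hypot(P[:,0]-.617,P[:,1]+.227)<.06);q=P[m];print(m.sum(),q.mean(0).round(4),cv2.minAreaRect((q[:,:2]*1000).astype(np.float32)))
# wrist clearance / tilt tests
S=np.array([.593,.269]);X=np.array([np.cos(rd(14)),np.sin(rd(14))])
for t in(25,30,33):
  for dx in(-.12,-.06,0):
    p=S+X*(dx-.051+.019*np.sin(rd(t)));z=.166-.086+.026-.019*np.cos(rd(t))+(.032 if dx<0 else 0)
    print(t,dx,p.round(3),round(z,3),inverse_kinematics([*p,z],qt(rd(14),rd(t))))
  for c in((.65,.07),(.63,.07),(.62,.10)):
    p=np.array(c)+X*(-.051+.019*np.sin(rd(t))); print(t,c,[inverse_kinematics([*p,.026-.019*np.cos(rd(t))+h],qt(rd(14),rd(t))) is not None for h in (0,.06,.12,.2)])
E
```

```text
[ 0.6318 -0.197   0.094 ] [ 0.6114 -0.2528  0.094 ] -109.9995578347641
388 [ 0.6217 -0.2245  0.0941] ((621.0951538085938, -226.39453125), (59.478599548339844, 6.492060661315918), 69.92584991455078)
25 -0.12 [0.435 0.23 ] 0.121 [ 0.53999641 -0.25084885 -1.0761894   2.20144902 -0.14109981  0.64593165
 -1.8011904 ]
25 -0.06 [0.493 0.244] 0.121 [ 0.4251507   0.02119024 -1.04529716  2.08376297  0.28508452  0.65651236
 -2.13482317]
25 0 [0.551 0.259] 0.089 [ 0.14666199  0.22060681 -0.79758784  1.99580065  0.53219125  0.63817765
 -2.30820044]
25 (0.65, 0.07) [True, True, True, True]
25 (0.63, 0.07) [True, True, True, True]
25 (0.62, 0.1) [True, True, True, True]
30 -0.12 [0.436 0.23 ] 0.122 [ 0.01821373 -0.21566655 -0.66852997  2.28661447  0.14555638  0.54868216
 -2.1039656 ]
30 -0.06 [0.495 0.244] 0.122 [ 0.7178931  -0.08496816 -1.29794519  2.15697721  0.18783083  0.52102508
 -2.06609208]
30 0 [0.553 0.259] 0.09 [ 0.28639696  0.21197977 -0.95825599  2.07179954  0.7206365   0.55638701
 -2.49187287]
30 (0.65, 0.07) [True, True, True, True]
30 (0.63, 0.07) [True, True, True, True]
30 (0.62, 0.1) [True, True, True, True]
33 -0.12 [0.437 0.23 ] 0.122 None
33 -0.06 [0.495 0.245] 0.122 [ 0.80564899 -0.20140011 -1.33925081  2.20201773 -0.03139577  0.43648728
 -1.88616072]
33 0 [0.554 0.259] 0.09 [ 0.34036987  0.20458885 -1.02138896  2.11709806  0.85022988  0.51113731
 -2.62264676]
33 (0.65, 0.07) [True, True, True, True]
33 (0.63, 0.07) [True, True, True, True]
33 (0.62, 0.1) [True, True, True, True]
```

```bash
python3 - <<'E'
from h import *
rd=np.radians
b=[.6213,-.2255]
reach([*b,.14],qd(rd(70)));
servo_line([*b,.073],.08); gripper_close(50); print(get_gripper_width(),get_force(),get_clock())
servo_line([*b,.16],.1); print(get_force())
reach([.65,.07,.16],qd(rd(104)))
print(get_tool_pos(),get_force(),get_gripper_width())
servo_line([.65,.07,.080],.1)
for k in range(14):
    z=.074-.001*k; servo_line([.65,.07,z],.03); f=get_force()
    if f[2]>1.0: break   # relative check below
    print(round(z,3),f[2].round(2))
print(get_tool_pos(),f,get_clock())
E
```

```text
9.12944571170003e-05 [0.23593418 0.45491615 0.28076271] 4.275
[ 0.76481221  0.10646077 -0.35991981]
[0.6505011  0.06687214 0.15972058] [ 1.43110217 -1.56843076 -0.3676245 ] -1.2894265963193091e-05
0.074 0.05
0.073 -0.38
0.072 0.13
0.071 -0.2
0.07 -0.56
0.069 -1.04
0.068 -0.24
0.067 0.03
0.066 0.92
0.065 0.58
0.064 0.87
0.063 -0.05
0.062 0.04
0.061 -0.33
[0.64992615 0.06996326 0.06089545] [-0.25058448 -0.78068302 -0.33312244] 10.9833
```

The gripper closed on nothing (width 0), so I'll look at the case again.

```bash
python3 - <<'E'
from h import *
rd=np.radians
let_go(); servo_line([.65,.07,.16],.2)
reach([.6213,-.2255,.16],qd(rd(70))); wait(.2); print(get_tool_pos(),get_clock())
snap('wrist','w2'); snap('side','s2')
a=cv2.imread('pics/w2.png');b=cv2.imread('pics/s2.png')
cv2.imwrite('pics/v2.png',np.hstack([cv2.resize(a[80:330,190:450],(416,400)),cv2.resize(b[100:250,290:440],(384,400))]))
P=cloud('w2').reshape(-1,3);m=(P[:,2]>.08)&(P[:,2]<.11)&(np.hypot(P[:,0]-.617,P[:,1]+.227)<.06);q=P[m];print(m.sum(),q.mean(0).round(4),cv2.minAreaRect((q[:,:2]*1000).astype(np.float32)))
E
```

```text
[ 0.62200811 -0.22322263  0.1600647 ] 13.75
518 [ 0.6221 -0.2236  0.0939] ((621.4210205078125, -226.292236328125), (59.18101501464844, 7.465871810913086), 70.163330078125)
```

View pics/v2.png

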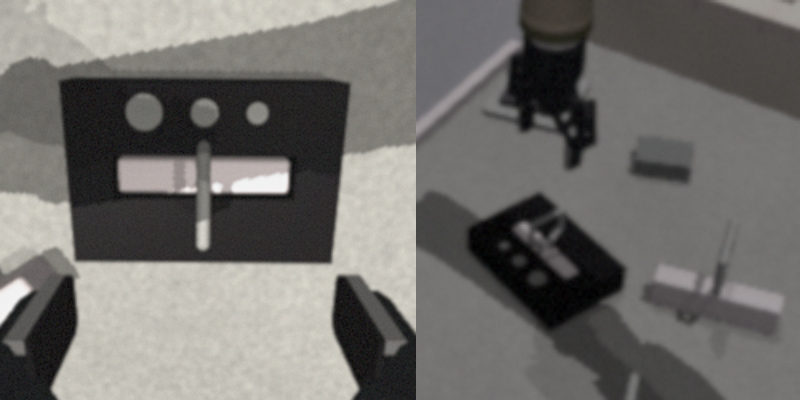

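```bash
python3 - <<'E'
from h import *
rd=np.radians
def proj(f,p):
    a=np.load('pics/'+f+'.npz');c=np.linalg.inv(a['T'])@np.r_[p,1];return (a['K']@c[:3]/c[2])[:2]
print(proj('s2',get_tool_pos()),proj('w2',get_tool_pos()))
print(Rm().round(3).tolist())
b=[.6213,-.2255]
servo_line([*b,.073],.08); wait(.3); print(get_tool_pos(),get_clock(),get_gripper_width(),get_force())
snap('wrist','w3')
gripper_close(30); print(get_gripper_width(),get_finger_force(),get_force(),get_tool_pos())
snap('wrist','w4')
a=cv2.imread('pics/w3.png');c=cv2.imread('pics/w4.png')
f=lambda i:cv2.resize(i[130:400,190:450],(400,415))
cv2.imwrite('pics/v3.png',np.hstack([f(a),f(c)]))
E
```

```text
[340.28678882 166.3765557 ] [315.98810321 233.90492867]
[[0.34, 0.94, 0.0], [0.94, -0.34, 0.0], [0.0, 0.0, -1.0]]
[ 0.62141454 -0.22552674  0.07326071] 15.3917 0.08586230040036769 [ 0.13922427  0.14479095 -0.23245127]
6.82716483895532e-05 0.0 [ 0.12150155 -0.61968796  0.69292122] [ 0.62129741 -0.22552817  0.07299101]
```

View pics/v3.png

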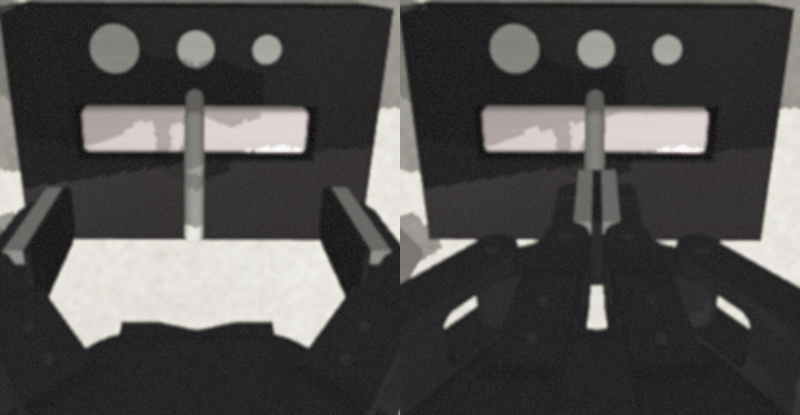

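The left half shows the open fingers straddling the bar. In the right half they are shut, and their pads cover the near part of the bar. I'll check the heights of pads and bar by depth.

```bash
python3 - <<'E'
from h import *
for n,rows in(('w3',range(190,290,7)),('w4',range(190,330,7))):
    P=cloud(n)
    for v in rows: print(n,v,' '.join('%d:(%.0f %.0f %.0f)'%(u,*(1000*P[v,u])) for u in(308,314,317,319,324)))
E
```

```text
w3 190 308:(623 -204 40) 314:(630 -198 66) 317:(632 -199 67) 319:(633 -200 64) 324:(634 -208 39)
w3 197 308:(621 -209 39) 314:(630 -198 82) 317:(632 -199 83) 319:(633 -200 82) 324:(632 -213 40)
w3 204 308:(618 -215 38) 314:(630 -199 94) 317:(632 -200 95) 319:(633 -200 94) 324:(630 -220 36)
w3 211 308:(616 -221 37) 314:(629 -203 95) 317:(630 -203 96) 319:(631 -204 94) 324:(628 -225 37)
w3 218 308:(614 -226 37) 314:(627 -207 95) 317:(629 -208 95) 319:(630 -209 94) 324:(nan nan nan)
w3 225 308:(612 -232 37) 314:(625 -211 95) 317:(627 -212 96) 319:(628 -213 94) 324:(624 -237 37)
w3 232 308:(609 -239 35) 314:(624 -216 95) 317:(626 -216 94) 319:(627 -217 95) 324:(622 -243 36)
w3 239 308:(608 -243 40) 314:(622 -220 94) 317:(624 -221 95) 319:(625 -221 95) 324:(620 -248 39)
w3 246 308:(605 -249 39) 314:(620 -225 94) 317:(622 -225 95) 319:(623 -226 94) 324:(618 -254 39)
w3 253 308:(603 -255 39) 314:(619 -229 95) 317:(621 -230 94) 319:(622 -230 95) 324:(616 -260 39)
w3 260 308:(601 -261 40) 314:(617 -234 95) 317:(619 -234 94) 319:(620 -234 95) 324:(614 -266 40)
w3 267 308:(598 -268 39) 314:(616
[... 1647 characters left out ...]
 308:(623 -213 149) 314:(624 -218 142) 317:(625 -219 142) 319:(626 -218 144) 324:(629 -214 150)
w4 288 308:(623 -212 155) 314:(623 -221 143) 317:(624 -222 142) 319:(625 -222 143) 324:(629 -215 154)
w4 295 308:(623 -213 159) 314:(621 -224 143) 317:(622 -225 142) 319:(623 -225 143) 324:(629 -216 157)
w4 302 308:(624 -212 163) 314:(620 -228 143) 317:(621 -228 143) 319:(622 -228 143) 324:(627 -222 153)
w4 309 308:(624 -213 167) 314:(619 -231 144) 317:(620 -232 143) 319:(621 -232 143) 324:(625 -225 153)
w4 316 308:(622 -216 166) 314:(574 -348 0) 317:(576 -351 -2) 319:(579 -351 -0) 324:(624 -228 153)
w4 323 308:(617 -229 154) 314:(570 -358 -1) 317:(573 -359 -1) 319:(575 -360 -2) 324:(623 -232 153)
```

```bash
python3 - <<'E'
from h import *
for n in('w3','w4'):
    a=np.load('pics/%s.npz'%n); P=cloud(n).reshape(-1,3)
    # into tool frame
    o=R.from_matrix([[.342,.94,0],[.94,-.342,0],[0,0,-1]]).as_matrix()
    t=(P-[.6213,-.2255,.073])@o
    m=(t[:,2]<-.02)&(abs(t[:,1])<.07)&(abs(t[:,0])<.06)
    q=t[m]; 
    for z in np.arange(-.14,-.02,.008):
        s=q[(q[:,2]>=z)&(q[:,2]<z+.008)]
        if len(s): print(n,'z%.3f n%d x %.3f..%.3f  |y| %.3f..%.3f'%(z,len(s),s[:,0].min(),s[:,0].max(),abs(s[:,1]).min(),abs(s[:,1]).max()))
E
```

```text
w3 z-0.140 n71 x 0.021..0.023  |y| 0.007..0.024
w3 z-0.132 n5201 x 0.010..0.023  |y| 0.000..0.070
w3 z-0.124 n9630 x -0.001..0.021  |y| 0.000..0.070
w3 z-0.116 n8633 x -0.011..0.020  |y| 0.000..0.070
w3 z-0.108 n6136 x -0.013..0.019  |y| 0.000..0.070
w3 z-0.100 n5232 x -0.012..0.016  |y| 0.036..0.070
w3 z-0.092 n1021 x 0.002..0.015  |y| 0.041..0.070
w3 z-0.084 n1203 x -0.007..0.013  |y| 0.041..0.058
w3 z-0.076 n1146 x -0.011..0.013  |y| 0.041..0.058
w3 z-0.068 n960 x -0.011..0.013  |y| 0.041..0.058
w3 z-0.060 n790 x -0.010..0.013  |y| 0.041..0.058
w3 z-0.052 n326 x -0.010..0.013  |y| 0.041..0.055
w3 z-0.028 n925 x -0.030..0.029  |y| 0.000..0.004
w4 z-0.140 n18 x 0.021..0.022  |y| 0.006..0.020
w4 z-0.132 n4353 x 0.010..0.022  |y| 0.000..0.061
w4 z-0.124 n10983 x 0.000..0.020  |y| 0.000..0.064
w4 z-0.116 n7772 x -0.009..0.020  |y| 0.000..0.062
w4 z-0.108 n6322 x -0.009..0.019  |y| 0.000..0.054
w4 z-0.100 n3299 x -0.009..0.019  |y| 0.002..0.048
w4 z-0.092 n4624 x -0.011..0.015  |y| 0.001..0.043
w4 z-0.084 n1959 x -0.011..0.015  |y| 0.001..0.035
w4 z-0.076 n738 x -0.010..0.015  |y| 0.000..0.022
w4 z-0.068 n413 x 0.007..0.013  |y| 0.000..0.015
w4 z-0.060 n454 x 0.007..0.013  |y| 0.000..0.015
w4 z-0.052 n393 x 0.007..0.013  |y| 0.000..0.015
w4 z-0.044 n252 x 0.007..0.013  |y| 0.000..0.014
w4 z-0.036 n7 x 0.011..0.012  |y| 0.000..0.006
w4 z-0.028 n401 x 0.005..0.028  |y| 0.000..0.004
```

The shut fingertips are 37 mm behind the reported TCP (50 mm open). The gripper body is shifted back by the same amount, so the real grasp point is 56 mm behind the reported TCP. I'll correct for that and grasp the bail again.

```bash
echo 'GP=.056 # real grasp point behind reported TCP' >> h.py
python3 - <<'E'
from h import *
rd=np.radians
b=[.6213,-.2255]
let_go(); servo_line([*b,.092-GP],.08); gripper_close(60); w=get_gripper_width(); print(w,get_finger_force(),get_force(),get_clock())
if w<.004: raise SystemExit
servo_line([*b,.12],.1); wait(.2);f0=get_force();print(f0,get_gripper_width())
if get_gripper_width()<.004: raise SystemExit
reach([.65,.07,.12],qd(rd(104))); wait(.2)
print(get_tool_pos(),get_force(),get_gripper_width())
servo_line([.65,.07,.040],.12); wait(.2); f0=get_force()
for k in range(12):
    z=.034-.001*k; servo_line([.65,.07,z],.04); f=get_force(); print(round(z,3),f.round(2))
    if f[2]>f0[2]+1.5 : break
print(get_tool_pos(),get_clock())
snap('wrist','w5')
E
```

```text
0.006001794613828518 58.45373332500458 [-3.08096625  1.95984096  2.68222719] 18.3583
[ 0.13100508 -0.45480868 -3.34769628] 0.00586441679672965
[0.6503811  0.0675431  0.11988312] [ 0.13456042  0.81484234 -3.56559475] 0.005846192889529892
0.034 [ 0.76  0.02 -2.42]
0.033 [ 0.86 -0.08 -3.13]
0.032 [-0.55 -0.19 -3.02]
0.031 [ 0.42 -0.2  -3.33]
0.03 [ 0.55  0.32 -3.18]
0.029 [-5.57 -1.06  6.05]
[0.64984671 0.07002312 0.02975974] 23.4583
```

The weight is down on the bench. Now I'll release it, back off, and measure the hook with the fixed cameras.

```bash
cat >> h.py <<'E'
S=np.array([.593,.269]);YAW=np.radians(14)
def XY(): return np.array([[np.cos(YAW),-np.sin(YAW)],[np.sin(YAW),np.cos(YAW)]])
def st(x,y,z=None):
    p=S+XY()@[x,y]; return [*p] if z is None else [*p,z]
def hookpts(cam,f):
    snap(cam,f); t=get_clock();P=cloud(f).reshape(-1,3);P=P[np.isfinite(P[:,0])]
    q=(P[:,:2]-S)@XY(); m=(abs(q[:,0])<.06)&(abs(q[:,1])<.12)&(P[:,2]>.14)&(P[:,2]<.30)
    return t,np.c_[q,P[:,2]][m]
E
python3 - <<'E'
from h import *
let_go(); wait(.1); servo_line([.65,.07,.14],.2); print(get_clock())
for i in range(14):
    c='side' if i%2 else 'scene'
    t,q=hookpts(c,'hk%d'%i); th=np.arctan2(q[:,1],.315-q[:,2]); l=q[q[:,2]<.2]
    print(c,round(t,2),len(q),'ang med %.3f'%np.median(th),'x med shank %.3f'%np.median(q[q[:,2]>.2][:,0]), 'low x %.3f..%.3f'%tuple(np.percentile(l[:,0],[3,97])) if len(l) else '', 'zmin %.3f'%q[:,2].min())
snap('wrist','w6')
E
```

```text
25.0583
scene 25.11 106 ang med -0.072 x med shank 0.016 low x -0.020..0.023 zmin 0.161
side 25.16 563 ang med 0.715 x med shank 0.055 low x -0.024..0.058 zmin 0.141
scene 25.21 147 ang med -0.239 x med shank 0.017 low x -0.021..0.023 zmin 0.160
side 25.26 555 ang med 0.735 x med shank 0.055 low x -0.025..0.059 zmin 0.140
scene 25.31 142 ang med -0.252 x med shank 0.015 low x -0.021..0.022 zmin 0.163
side 25.36 559 ang med 0.722 x med shank 0.055 low x -0.025..0.058 zmin 0.142
scene 25.41 114 ang med -0.102 x med shank 0.016 low x -0.023..0.025 zmin 0.159
side 25.46 594 ang med 0.692 x med shank 0.055 low x -0.024..0.058 zmin 0.140
scene 25.51 123 ang med 0.119 x med shank 0.016 low x -0.022..0.022 zmin 0.161
side 25.56 625 ang med 0.668 x med shank 0.055 low x -0.025..0.058 zmin 0.141
scene 25.61 146 ang med 0.227 x med shank 0.017 low x -0.021..0.022 zmin 0.162
side 25.66 623 ang med 0.658 x med shank 0.055 low x -0.024..0.059 zmin 0.140
scene 25.71 131 ang med 0.147 x med shank 0.017 low x -0.021..0.023 zmin 0.160
side 25.76 602 ang med 0.690 x med shank 0.055 low x -0.025..0.059 zmin 0.140
```

```bash
python3 - <<'E'
from h import *
t=np.radians(30); q=qt(YAW,t)
gripper_close(20)
def tcp(y,xt=-.018,zt=.165): return st(xt+.037*np.sin(t),y,zt-.037*np.cos(t))
servo_line([.65,.07,.20],.25)
reach([*st(0,-.15),.17],q); servo_line(tcp(-.10),.15); print('start',get_clock())
F=[]
for y in np.arange(-.095,-.0115,.007):
    servo_line(tcp(y),.03); F.append(np.round(np.linalg.norm(get_force()),1))
print(F,get_clock(),get_tool_pos(),tcp(-.012)); 
fs=[]
for i in range(12): wait(.05); fs.append(get_force().round(1).tolist())
print(fs)
tt,p=hookpts('scene','hp'); 
p=p[p[:,0]>-.0]
print(tt,'ang shank %.3f'%np.median(np.arctan2(p[:,1],.315-p[:,2])))
cv2.imwrite('pics/hpc.png',cv2.resize(cv2.imread('pics/hp.png')[190:310,340:470],(520,480)))
E
```

```text
start 28.9083
[np.float64(0.8), np.float64(1.2), np.float64(1.2), np.float64(1.0), np.float64(1.1), np.float64(0.6), np.float64(0.6), np.float64(0.8), np.float64(0.4), np.float64(0.7), np.float64(0.8), np.float64(1.1)] 33.4417 [0.59771152 0.25205049 0.1329489 ] [np.float64(0.596388210610334), np.float64(0.2574774122324879), np.float64(0.13295706005997576)]
[[0.6, -0.7, 1.1], [0.2, 0.1, 0.3], [0.2, -0.6, -0.6], [0.1, -0.7, -0.3], [-0.3, 0.0, -0.1], [0.2, -0.3, 0.5], [-0.6, -0.6, -0.7], [-0.5, -0.6, -0.3], [0.1, -0.7, 0.6], [-0.1, -0.5, -0.9], [-1.0, -0.4, 0.1], [-0.1, -0.4, -0.3]]
34.0917 ang shank -0.009
```

View pics/hpc.png

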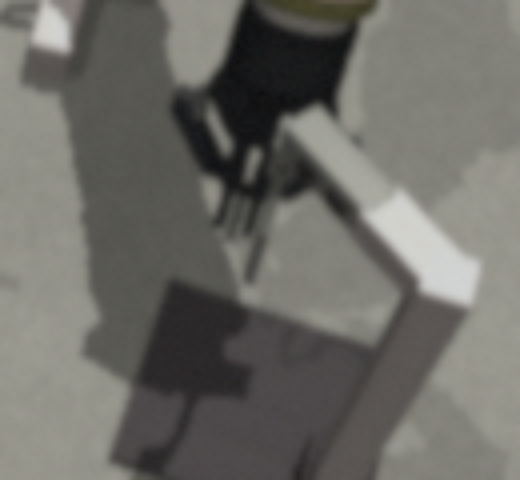

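The picture shows the shut fingers at (240,210), just beside the hook at (255,260), which hangs almost plumb. I'll push slightly past plumb, wait, retreat slowly and measure.

```bash
cat >> h.py <<'E'
def hookang(n,f):
    o=[]
    for i in range(n):
        t,p=hookpts('scene',f+str(i)); p=p[(p[:,0]>.008)&(p[:,0]<.03)]; o.append((round(t,2),round(float(np.median(np.arctan2(p[:,1],.315-p[:,2]))),3)))
    return o
E
python3 - <<'E'
from h import *
t=np.radians(30)
def tcp(y,xt=-.018,zt=.165): return st(xt+.037*np.sin(t),y,zt-.037*np.cos(t))
servo_line(tcp(-.010),.02); wait(.3); print(hookang(4,'ha'))
servo_line(tcp(-.030),.012); servo_line(tcp(-.055),.04); print(get_clock())
print(hookang(14,'hb'))
E
```

```text
[(34.99, 0.047), (35.04, 0.047), (35.09, 0.047), (35.14, 0.047)]
37.7333
[(37.78, -0.019), (37.83, -0.01), (37.88, -0.01), (37.93, -0.009), (37.98, -0.011), (38.03, -0.02), (38.08, -0.027), (38.13, -0.038), (38.18, -0.041), (38.23, -0.047), (38.28, -0.047), (38.33, -0.044), (38.38, -0.039), (38.43, -0.033)]
```

```bash
sed -i 's/^S=.*/S=np.array([.5944,.2666]);YAW=np.radians(14)/' h.py; python3 - <<'E'
from h import *
P=cloud('w6').reshape(-1,3)
def rc(z0,z1):
    m=(P[:,2]>z0)&(P[:,2]<z1)&(np.hypot(P[:,0]-.65,P[:,1]-.07)<.085);q=P[m]
    print(m.sum(),q.mean(0).round(4),cv2.minAreaRect((q[:,:2]*1000).astype(np.float32)))
rc(.08,.1); rc(.024,.038)
t=np.radians(30);q=qt(YAW,t)
M=R.from_quat([q[1],q[2],q[3],q[0]]).as_matrix()
W=np.array([.65,.07]);d=XY()@[-.022,0]
for h in(0,.03,.06,.10): print('pick',h,inverse_kinematics([*(W+d),-.0225+h],q))
b=np.array([*(W+d),-.0225])-.1*M[:,2]; print('back',b,inverse_kinematics(b.tolist(),q))
for x,z in((-.11,.12),(-.10,.113),(-.065,.113),(0,.113),(0,.080)): print(x,inverse_kinematics(st(x-.022,0,z-.0225),q))
E
```

```text
575 [0.6509 0.0706 0.0881] ((651.2520141601562, 68.70478820800781), (7.24256706237793, 59.51884460449219), 14.216228485107422)
2237 [0.651  0.0701 0.0306] ((650.962646484375, 69.3392333984375), (119.87381744384766, 23.167724609375), 14.06019115447998)
pick 0 [ 0.24326053  0.37418741 -0.39917865  2.11975608  0.4138017   0.16739246
 -1.81016655]
pick 0.03 [ 0.30563745  0.32211413 -0.46616055  2.10365027  0.30927557  0.23715446
 -1.71009954]
pick 0.06 [ 0.34282903  0.26899181 -0.50263643  2.08383287  0.20607897  0.30498489
 -1.61713533]
pick 0.1 [ 0.36861399  0.20041178 -0.52188923  2.05119417  0.09435955  0.39656423
 -1.52191367]
back [0.58013871 0.05258162 0.06410254] [ 0.40266458  0.11684489 -0.51720589  2.17703252 -0.04780376  0.34464689
 -1.38203641]
-0.11 [-0.0113477  -0.08455552 -0.64312896  2.26241055  0.33614805  0.48733057
 -2.25281774]
-0.1 [-0.02082075 -0.04424243 -0.63478257  2.25079692  0.39779381  0.47418264
 -2.30172176]
-0.065 [-0.04532211  0.04057806 -0.59727976  2.17995303  0.47676324  0.4837468
 -2.33775637]
0 [-0.08049203  0.18099751 -0.54147451  2.03934276  0.56200077  0.51088032
 -2.35196127]
0 [-0.12917443  0.23100625 -0.49617509  2.07007351  0.67822779  0.4520136
 -2.46812772]
```

The weight stands at (0.651, 0.069), yaw 14°, and every pose I need is reachable. I'll pick it up by its block.

```bash
python3 - <<'E'
from h import *
t=np.radians(30);q=qt(YAW,t);M=R.from_quat([q[1],q[2],q[3],q[0]]).as_matrix()
p=get_tool_pos(); servo_line((np.array([*(np.array(p[:2])-XY()@[.02,.09]),p[2]+.02])).tolist(),.15)
let_go()
W=np.array([.651,.0695]);g=np.array([*(W+XY()@[-.022,0]),-.0225])
reach((g-.1*M[:,2]).tolist(),q); servo_line(g.tolist(),.08); wait(.1); print(get_tool_pos(),g,get_force(),get_clock())
gripper_close(80); print(get_gripper_width(),get_finger_force(),get_force())
servo_line((g+[0,0,.04]).tolist(),.06); wait(.2); print(get_gripper_width(),get_force(),get_moment(),get_clock())
print(hookang(5,'hc'))
snap('side','s5'); cv2.imwrite('pics/s5c.png',cv2.resize(cv2.imread('pics/s5.png')[150:350,200:450],(750,600)))
E
```

```text
[ 0.62984968  0.06398768 -0.02195379] [ 0.62965349  0.06417772 -0.0225    ] [ 0.26561841 -0.35953319  0.44499228] 42.0333
0.022655713257774764 78.84251475334167 [-2.62636459 -1.7467396   3.91239411]
0.022697309950332634 [-0.49813801  1.0507882  -3.64807863] [-0.22974603  0.92978912 -0.02209383] 43.6417
[(43.69, 0.006), (43.74, -0.003), (43.79, -0.013), (43.84, -0.016), (43.89, -0.019)]
```

View pics/s5c.png

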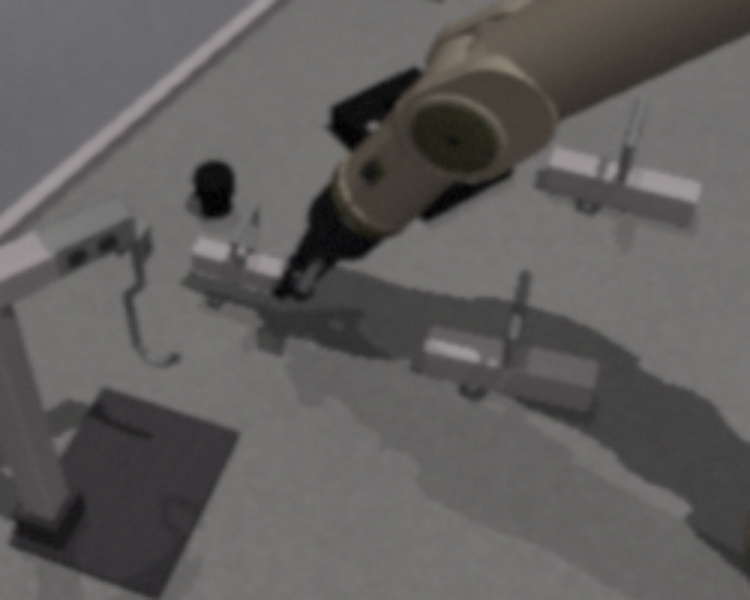

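The side picture shows the weight held level by its near end at (240,260), with the hook at (140,320) and nothing else disturbed. Next I'll carry it in front of the hook and measure bar and hook together.

```bash
python3 - <<'E'
from h import *
t=np.radians(30);q=qt(YAW,t)
p=get_tool_pos(); servo_line([p[0],p[1],.0925],.12)
reach(st(-.127,-.11,.0945),q); servo_line(st(-.127,0,.0945),.1); wait(.2); print(get_tool_pos(),st(-.127,0,.0945),get_clock())
for c in('scene','side','wrist'):
    snap(c,'p_'+c);P=cloud('p_'+c).reshape(-1,3);P=P[np.isfinite(P[:,0])]
    s=np.c_[(P[:,:2]-S)@XY(),P[:,2]]
    m=(abs(s[:,0]+.105)<.02)&(abs(s[:,1])<.036)&(abs(s[:,2]-.203)<.012); b=s[m]
    if m.sum()>5: print(c,'bar',m.sum(),b.mean(0).round(4),np.percentile(b,[3,97],axis=0).round(4).tolist(),cv2.minAreaRect((b[:,:2]*1000).astype(np.float32)))
    m=(s[:,0]>-.032)&(s[:,0]<-.012)&(abs(s[:,1])<.02)&(s[:,2]>.165)&(s[:,2]<.20); b=s[m]
    if m.sum()>3: print(c,'tip',m.sum(),b.mean(0).round(4),np.percentile(b,[3,97],axis=0).round(4).tolist())
a=cv2.imread('pics/p_wrist.png');b=cv2.imread('pics/p_scene.png')
cv2.imwrite('pics/v6.png',np.hstack([a[:,120:520],cv2.resize(b[190:310,340:460],(400,400))]))
E
```

```text
[0.47131548 0.23544013 0.09448379] [np.float64(0.47117244276294845), np.float64(0.23587591925884221), 0.0945] 46.8083
scene bar 56 [-0.1037 -0.0085  0.2041] [[-0.1079, -0.0299, 0.1964], [-0.0993, 0.025, 0.2085]] ((-104.35012817382812, -2.3571319580078125), (10.018835067749023, 57.68949508666992), 2.206333637237549)
side bar 81 [-0.1088  0.0027  0.2044] [[-0.1121, -0.0266, 0.1919], [-0.1044, 0.0289, 0.2093]] ((-108.15995788574219, 0.9726409912109375), (58.26926803588867, 8.132170677185059), 89.85555267333984)
side tip 22 [-0.0218  0.0041  0.1777] [[-0.0271, 0.0007, 0.1665], [-0.014, 0.0063, 0.1888]]
wrist bar 4994 [-0.1057 -0.0007  0.2039] [[-0.1083, -0.0276, 0.194], [-0.1015, 0.0264, 0.2065]] ((-104.48228454589844, -0.65728759765625), (59.4629020690918, 8.64776611328125), 89.68973541259766)
wrist tip 130 [-0.0211  0.0032  0.1716] [[-0.0229, -0.0003, 0.1664], [-0.0183, 0.0066, 0.1747]]
```

View pics/v6.png

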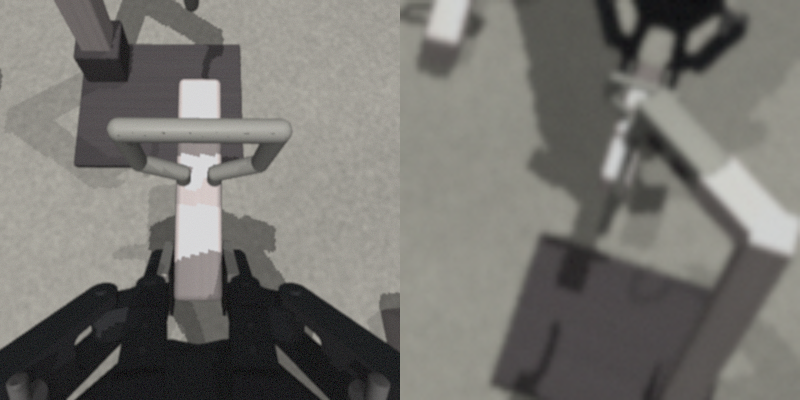

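The wrist half shows the bail square-on with its bar at rows 120–140. The scene half shows the weight in front of the hook. By depth the bar is at x −105, y 0, z 203 mm in the stand frame, and the hook tip at x about −22, y about +3 mm. I'll insert and lower.

```bash
python3 - <<'E'
from h import *
def at(x,u): return st(x-.022,.001,u-.0225)
f0=get_force()
servo_line(at(-.05,.117),.08); servo_line(at(-.001,.117),.04); wait(.2); print(f0,get_force(),get_clock())
servo_line(at(-.001,.090),.03); print(get_force())
u=.090
while u>.0745:
    u-=.0015; servo_line(at(-.001,u),.03); wait(.05); f=get_force(); print(round(u,4),f.round(2))
    if f[2]-f0[2]>2.0: break
print(get_tool_pos(),get_clock())
snap('side','d'); snap('scene','d2')
b=cv2.imread('pics/d.png');c=cv2.imread('pics/d2.png')
cv2.imwrite('pics/v7.png',np.hstack([cv2.resize(b[200:320,190:310],(400,400)),cv2.resize(c[190:310,340:460],(400,400))]))
E
```

```text
[ 0.28831148 -0.01519415 -2.90002258] [ 0.54498797 -0.19512263 -2.99886559] 49.375
[-0.01411106 -0.22174996 -3.80835781]
0.0885 [-0.21  0.05 -3.05]
0.087 [-0.44 -0.48 -3.69]
0.0855 [ 0.12 -0.6  -2.28]
0.084 [-0.56 -1.27 -2.47]
0.0825 [-0.07 -0.39 -2.83]
0.081 [ 0.26 -0.49 -0.11]
[0.57218689 0.26230092 0.0589189 ] 52.225
```

View pics/v7.png

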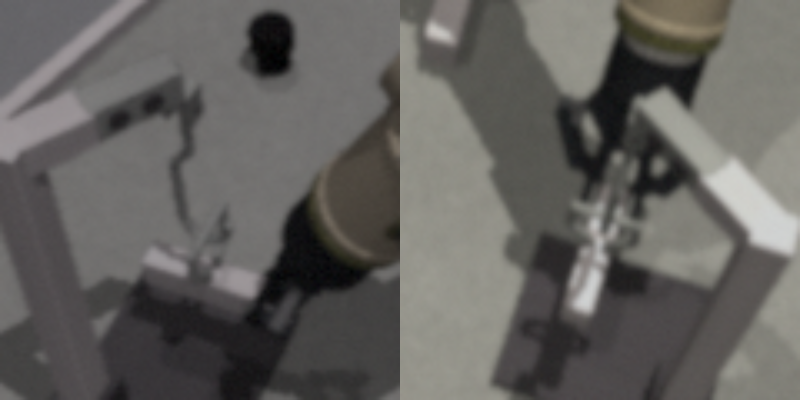

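The picture shows the hook's J inside the bail, and contact came at the expected seat height. I'll release, back off and measure.

```bash
python3 - <<'E'
from h import *
servo_line(st(-.023,.001,.080-.0225),.03); wait(.1); print(get_force())
let_go(); wait(.2)
M=Rm(); p=np.array(get_tool_pos()); servo_line((p-.10*M[:,2]).tolist(),.06); print(get_clock(),get_force())
wait(1)
for i in range(6):
    o=[]
    for c in('scene','side'):
        snap(c,'e%s%d'%(c,i));P=cloud('e%s%d'%(c,i)).reshape(-1,3);P=P[np.isfinite(P[:,0])]
        s=np.c_[(P[:,:2]-S)@XY(),P[:,2]]
        m=(abs(s[:,0])<.09)&(abs(s[:,1])<.04)&(s[:,2]>.104)&(s[:,2]<.124); b=s[m]
        k=np.polyfit(b[:,0],b[:,2],1); o+=[c,int(m.sum()),b.mean(0).round(4).tolist(),np.percentile(b[:,0],[2,98]).round(3).tolist(),'pitch %.3f'%k[0]]
    print(round(get_clock(),2),*o); wait(.15)
E
```

```text
[ 0.1172766  -0.34968771  6.18066405]
55.325 [ 0.14467955  0.60022245 -0.15512846]
56.42 scene 276 [0.0113, -0.0006, 0.112] [-0.057, 0.058] pitch -0.024 side 351 [-0.0092, 0.0031, 0.1122] [-0.063, 0.051] pitch -0.011
56.67 scene 271 [0.0122, -0.0009, 0.1121] [-0.056, 0.058] pitch -0.022 side 349 [-0.0094, 0.003, 0.1123] [-0.064, 0.05] pitch -0.014
56.92 scene 281 [0.0109, 0.0006, 0.1121] [-0.057, 0.058] pitch -0.021 side 357 [-0.0093, 0.0046, 0.112] [-0.063, 0.052] pitch -0.013
57.17 scene 280 [0.0114, 0.0004, 0.1123] [-0.057, 0.059] pitch -0.017 side 347 [-0.0099, 0.0041, 0.1122] [-0.063, 0.051] pitch -0.011
57.42 scene 276 [0.0122, -0.0011, 0.1121] [-0.056, 0.058] pitch -0.023 side 346 [-0.01, 0.0029, 0.1124] [-0.064, 0.051] pitch -0.009
57.67 scene 278 [0.011, -0.0004, 0.112] [-0.057, 0.058] pitch -0.023 side 343 [-0.0099, 0.0036, 0.1123] [-0.063, 0.052] pitch -0.010
```

Level, almost still, with the block top at 112 mm as expected, and nothing is touching it.

```bash
python3 -c "
from bench import *
print(sign_off(),get_clock())"
```

```text
the job is handed in; nothing more can be done
the job is handed in; nothing more can be done
```

The weight is hanging by its bail in the hook, let go, level within about 0.02 rad and almost still; I handed the job in at about 58 s, but `sign_off()` gave no verdict.

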